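# Lean the light controller back and slide the inspection mirror under it

### The arm

A 7-joint arm with a two-finger parallel gripper is mounted at the origin on the work surface. World frame = base frame: x ahead of the robot, y to its left, z up, the work surface at z = 0. Lengths are in mm, angles in rad, forces in N, time in s.
With the tool pointing down it reaches from about 400 to 900 mm from the base axis. Payload 5.5 kg.
Tool frame: the origin (TCP) lies where the fingers leave the gripper's body, on its centre line; the fingertips stand 66 mm ahead of it and the grasp point (between the pads) lies grasp_offset ahead of it (grasp_offset is the distance from the TCP to the grasp point, in mm); x points along the fingers, z is the direction in which the jaws open and shut, and the axes are right-handed (so a half turn about x gives the same grasp; the last joint's range is limited). The gripper opens to 92 mm and grips with 3 to 60 N. Pads are 19 mm wide; open, the fingers measure 130 mm over their backs; the gripper's body (75 mm by 190 mm) begins 47 mm behind the grasp point.
Start: joints at [1.535, 0.501, -0.427, 1.55, 0.221, 1.138, -0.21], TCP at [191.374, -621.188, 292.229] pointing down, gripper open.
Joint ranges: [-2.88, 2.88], [-0.31, 2.03], [-1.54, 1.56], [0.2, 2.42], [-1.41, 4.55], [0.19, 2.02], [-2.57, 2.57]. Speed limits (rad/s): [2.57, 2.57, 3.14, 3.14, 3.14, 3.14, 3.14].

### API

Orientations are given as a unit quaternion [x, y, z, w].
In Python, from workcell import sense, camera, close_job, grasp_offset gives the robot as it stands.
- The arm moves only by the shell command python3 -m crank 'ROWS' [FORCE]. ROWS is JSON, a list of rows, each a list of 7 numbers: the shift along the tool's x, y, z in m, then the turn, a rotation vector about the tool's x, y, z in degrees, then the opening, from 0 (shut) to 1 (fully open). A call has 1 to 8 rows; each row is the pose to reach, as a shift and turn from the pose commanded when the call began, along the tool's axes at that moment; what a row does not reach only later rows make up. A row lasts 1/10 s, in which the tool goes at most 50 mm and 8.59 degrees, less where a joint would pass 70% of its speed; a pose out of reach is approached as far as the arm can. A call with a gripper value outside its range is refused whole. The fingers move at their own pace and stop on an object; FORCE is the grip in N (left out, the last holds). Time passes only in rows, so rows that repeat a pose let the fingers close. It gives the time, the measured TCP pose, the force and the opening at its end, in the units of the state.
- sense(): the state, without advancing time (a new reading comes with each control period).
- camera(name): name is "scene" or "top" or "wrist"; returns a dict with "color" (384x512x3 uint8, red, green, blue), "fx", "fy", "cx", "cy" (pixels), "world_from_camera" (4x4, takes a point from camera to world coordinates). Camera axes: x right, y up, looking along -z (the intrinsics and any distortion apply to the point x, -y, -z); pixel columns grow to the right and rows downward; lengths in mm; the calibration is good to about 2 mm. The wrist camera is an equidistant fisheye: a pixel r from the principal point sees the ray r / f radians off the axis. A picture is of the moment at which its call begins. There is no depth.
- close_job(): hands the job in, once; it reports no verdict.
The state is a dict: "clock": time; "qpos": joint angles; "dq": joint speeds; "joint_efforts": joint torques, N m; "ee_pos": TCP position; "tcp_rot": TCP orientation; "wrist_force": force on the tool from outside, world axes, zero at the start; "wrist_torque": the same for the moment, N m; "width": finger opening in mm.
Only numpy, scipy, OpenCV 4.12 (cv2) and the standard library are available. Lean on these libraries where they do the work, as an engineer would, in place of code of your own. Each camera call takes 0.05 s, during which the arm holds its last target. There are 200 camera calls.

### The job

The rating plate of the light controller is on its underside. Tip the controller that stands in front of the sloping backrest back on its rear bottom edge until it leans on the backrest by itself, then slide the flat inspection mirror, blade first and lying flat on the bench, squarely in under the raised front edge, so that about 40 mm of the blade lies beneath it. Leave both like that, and leave the spare controller alone.

Things in the scene. Friction and masses are not known exactly. Their poses are not given: they have to be found in the camera images.
- controller: Grey box with black front panel, 75 deep (x), 110 wide (y), 170 tall (z), 0.7 kg, upright, loose; rear (+x) bottom edge 2-7 mm before the backrest's foot. Flat front (-x). Origin: centre of underside. Pushed at the front above mid-height it pivots on its rear bottom edge, overbalances at 24 degrees and falls onto the backrest, leaning 35 degrees, its bottom front edge 43 mm up.
- backrest: Aluminium panel fixed to the bench behind the controller: 130 wide (y), 130 long up the slope, leaning 35 degrees back from vertical towards +x, top edge 106 mm high. Origin: on the bench, middle of the foot line of its front face. -x points squarely out of its front. Once the controller leans on it, the raised front edge is 61 mm in front of the origin (x = -61).
- mirror: Steel blade flat on the bench, loose, 135 long (x), 60 wide (y), 4 thick, 0.22 kg, with a black upright grip near its rear end: 28 long (x), 12 thick (y), top 65 mm above the bench. Origin: on the underside below the grip's middle. x points to the free front end, 115 mm ahead of the origin; the rear end is 20 mm behind it. Can be dragged or carried by the grip.
- spare_controller: Second controller, same look and size, standing off to one side with no backrest behind it. A bystander, not to be moved. Origin: centre of underside.
There are look-alikes about, which are no part of the job. What is shaped like the mirror but brown or turquoise is not meant. Leave any orange look-alike of the backrest alone.

How it is judged:
By the outcome, as a careful person would: the job done as asked, in the order asked, and still so for the second after the job is handed in, with the robot touching nothing.
It also fails if it takes over 58 s, if anything falls off the work surface, if the arm or the gripper's body presses on something with over 40 N, if the wrist force passes 120 N, or if a joint passes its speed limit or range.

## Working session

There is one attempt and no reset: what is moved stays moved. The work goes in short steps, Python scripts to look and compute and a shell command to move; the robot and the scene stay as the last step left them, time stands still between calls to the robot, and variables do not carry over. Pictures are saved under pics/ and viewed, about 8 in all and at most 12, crops included, and the job is handed in when it is done.

```bash
mkdir -p pics; ls
python3 - <<'E'
from workcell import sense,camera,grasp_offset
import cv2,numpy as np
print(grasp_offset, sense())
a=[]
for n in("scene","top"):
    c=camera(n); cv2.imwrite(f"pics/{n}0.png",c["color"][:,:,::-1]); print(n,c["fx"],c["fy"],c["cx"],c["cy"],np.round(c["world_from_camera"],4).tolist(),[k for k in c])
E
```

```text
pics
46.699999999999996 {'clock': 0.0, 'qpos': array([ 1.53521268,  0.50184451, -0.42675649,  1.55145704,  0.22084799,
        1.13829086, -0.21028453]), 'dq': array([-0.0003974 , -0.00037078, -0.00013924,  0.00018625, -0.00100272,
       -0.00141423,  0.00036744]), 'joint_efforts': array([ 6.15308581e-04, -5.66586614e+01, -5.81608772e+00, -2.79104322e+01,
       -6.86441618e-02,  3.08504119e-02,  1.80881880e-04]), 'ee_pos': array([ 191.08643514, -620.67796349,  291.17433343]), 'tcp_rot': array([ 0.42040382,  0.56941126, -0.41958587,  0.56831254]), 'wrist_force': array([ 0.76030234,  1.43998901, -0.17712375]), 'wrist_torque': array([-3.63474307e-05,  5.52774926e-02,  1.43401761e-02]), 'width': 91.4774220392697}
scene 360.43759002112256 360.43759002112256 258.28367533935756 184.96823953166344 [[0.7038, -0.4344, 0.5621, 1071.9833], [0.7103, 0.4468, -0.544, -560.6089], [-0.0148, 0.7821, 0.6229, 689.7888], [0.0, 0.0, 0.0, 1.0]] ['color', 'fx', 'fy', 'cx', 'cy', 'world_from_camera']
top 373.144309190684 373.144309190684 258.8427768963332 193.0415799251504 [[0.0156, 0.9876, -0.1565, 312.2853], [-0.9999, 0.0163, 0.0035, 45.8031], [0.006, 0.1564, 0.9877, 1198.8379], [0.0, 0.0, 0.0, 1.0]] ['color', 'fx', 'fy', 'cx', 'cy', 'world_from_camera']
```

View pics/scene0.png

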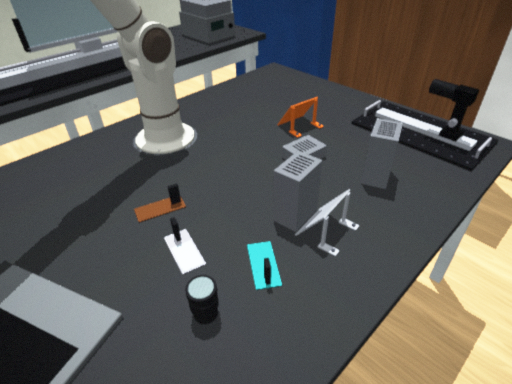

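View pics/top0.png

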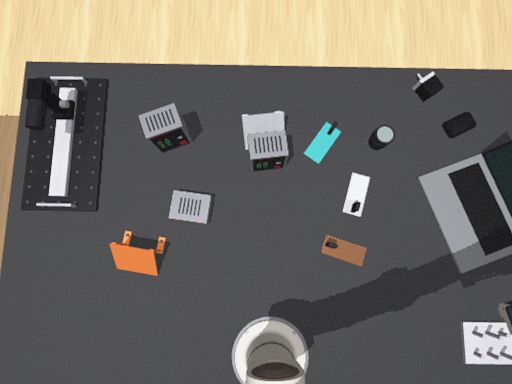

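The top view shows the mirror candidates: white (357,195), brown (344,250) and turquoise (323,142). White is the steel one. The controller candidates are (268,150), which stands in front of the aluminium backrest (263,122) and is the target, plus (163,128) and (190,207), which have no backrest. The orange backrest look-alike is at (137,255). Next is a close crop to check these and measure.

```bash
cat > h.py <<'E'
import numpy as np,cv2
from scipy.spatial.transform import Rotation as R
from workcell import sense,camera,grasp_offset
def ray(c,u,v):
    T=c["world_from_camera"];d=np.array([(u-c["cx"])/c["fx"],-(v-c["cy"])/c["fy"],-1.]);return T[:3,3],T[:3,:3]@d
def onz(c,u,v,z):
    o,d=ray(c,u,v);return o+d*(z-o[2])/d[2]
def proj(c,P):
    T=c["world_from_camera"];p=(np.atleast_2d(P)-T[:3,3])@T[:3,:3]
    return np.c_[c["cx"]-c["fx"]*p[:,0]/p[:,2],c["cy"]+c["fy"]*p[:,1]/p[:,2]]
def crop(name,new,u0,v0,u1,v1,s,c=None):
    c=c or camera(name);im=c["color"][v0:v1,u0:u1,::-1]
    cv2.imwrite(f"pics/{new}.png",cv2.resize(im,None,fx=s,fy=s,interpolation=cv2.INTER_CUBIC));return c
E
python3 - <<'E'
from h import *
c=camera("top")
crop("top","t1",225,90,385,220,5,c)
# mirror mask: bright
g=c["color"].astype(int)
m=(g.min(2)>150).astype(np.uint8)
n,l,s,ce=cv2.connectedComponentsWithStats(m)
for i in range(1,n):
    if 325<ce[i][0]<385 and 160<ce[i][1]<230 and s[i][4]>20:
        pts=np.argwhere(l==i)[:,::-1].astype(np.float32)
        r=cv2.minAreaRect(pts);b=cv2.boxPoints(r);print(s[i],[onz(c,*p,4)[:2].round(1).tolist() for p in b],r)
c2=camera("scene");crop("scene","s1",150,180,250,280,6,c2)
E
```

```text
[343 172  27  45 708] [[444.4, -226.4], [577.4, -261.9], [562.9, -322.5], [430.4, -285.9]] ((356.0882568359375, 194.14706420898438), (19.16031265258789, 41.47359085083008), 14.03624439239502)
```

View pics/t1.png

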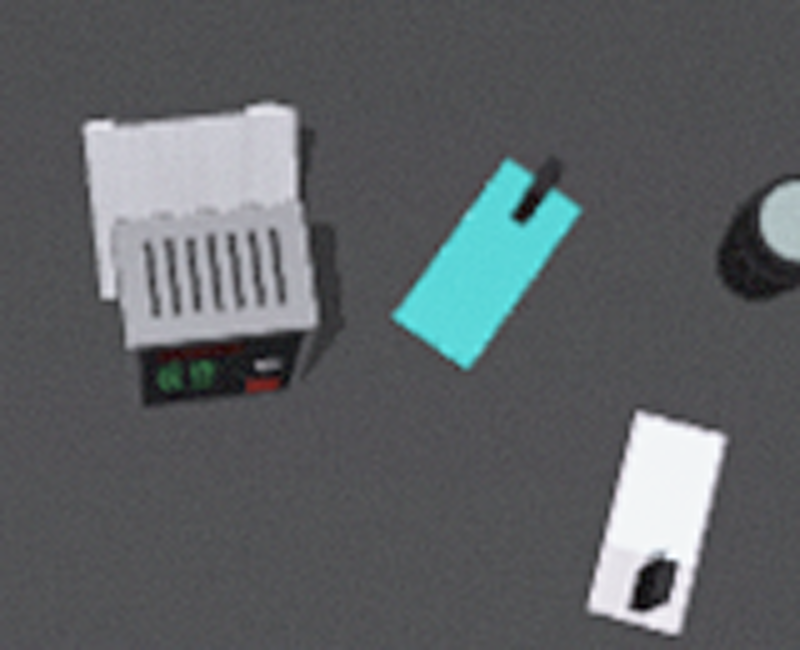

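Run:
```python
from h import *
c=camera("top")
def P(x,y,z): return onz(c,(x+.5)/5-.5+225,(y+.5)/5-.5+90,z)
for n,x,y,z in [("FL",130,346,170),("FR",318,325,170),("BL",114,218,170),("BR",302,201,170),("fl0",146,405,0),("fr0",290,388,0),("brTL",84,123,106),("brTR",297,106,106),("brFootL",105,298,0)]: print(n,P(x,y,z).round(1))
s=sense();print(R.from_quat(s["tcp_rot"]).as_matrix().round(3))
```

```text
FL [573.1  67.1 170. ]
FR [587.2 -39.4 170. ]
BL [648.3  77.6 170. ]
BR [660.3 -30.  170. ]
fl0 [576.6  59.3   0. ]
fr0 [589.6 -35.2   0. ]
brTL [729.4  99.3 106. ]
brTR [742.6 -31.4 106. ]
brFootL [648.6  87.7  -0. ]
[[-0.     0.956  0.294]
 [ 0.001  0.294 -0.956]
 [-1.     0.    -0.001]]
```

```bash
cat >> h.py <<'E'
YAW=6.3
def fr(yaw=None):
    y=np.radians(YAW if yaw is None else yaw);return np.array([np.cos(y),np.sin(y),0]),np.array([-np.sin(y),np.cos(y),0])
def tgt(p,yaw):
    """row (m, deg) from measured pose to TCP p, tool down, tool y along yaw"""
    s=sense();M=R.from_quat(s["tcp_rot"]);a,b=fr(yaw)
    W=R.from_matrix(np.c_[[0,0,-1],a,-b])
    print("row",(M.inv().apply(np.array(p)-s["ee_pos"])/1000).round(4),(M.inv()*W).as_rotvec(True).round(2),"| now",s["ee_pos"].round(1),"clk",round(s["clock"],2),"F",s["wrist_force"].round(1),"w",round(s["width"],1))
def ab(A,B,z,yaw=None):
    a,b=fr(yaw);return A*a+B*b+[0,0,z]
E
python3 -c "
from h import *
tgt(ab(520,-49,291),6.3)"
```

```text
row [ 0.0012  0.5016 -0.504 ] [10.82 -0.06  0.  ] | now [ 191.3 -620.9  291.7] clk 0.25 F [ 0.2  0.1 -0.5] w 91.7
```

```bash
python3 -m crank '[[0,0.035,-0.035,1,0,0,0],[0,0.07,-0.07,2,0,0,0],[0,0.105,-0.105,3,0,0,0],[0,0.14,-0.14,4,0,0,0],[0,0.175,-0.175,5,0,0,0],[0,0.21,-0.21,6,0,0,0],[0,0.245,-0.245,7,0,0,0],[0,0.28,-0.28,8,0,0,0]]' 20; python3 -c "
from h import *
tgt(ab(520,-49,291),6.3)"
```

```text
clock: 1.05
ee_pos: [377.1, -269.4, 292.5]
tcp_rot: [0.459, 0.538, -0.459, 0.538]
wrist_force: [0.8, 0.0, 0.3]
width: 32.3
row [ 0.0013  0.1871 -0.2514] [ 2.77  0.05 -0.01] | now [ 377.1 -269.4  292.5] clk 1.05 F [0.8 0.  0.3] w 32.3
```

```bash
python3 -m crank '[[0,0.03,-0.04,0.5,0,0,0],[0,0.06,-0.08,1,0,0,0],[0,0.09,-0.12,1.5,0,0,0],[0,0.12,-0.16,2,0,0,0],[0,0.15,-0.2,2.4,0,0,0],[0,0.18,-0.24,2.8,0,0,0],[0.001,0.187,-0.252,2.8,0,0,0],[0.001,0.187,-0.252,2.8,0,0,0]]'
python3 - <<'E'
from h import *
tgt(ab(540,-49,205),6.3)
c=camera("wrist");cv2.imwrite("pics/w1.png",c["color"][:,:,::-1])
print(c["fx"],c["cx"],c["cy"],c["world_from_camera"].round(3).tolist())
E
```

```text
clock: 1.85
ee_pos: [521.7, 11.0, 291.3]
tcp_rot: [0.471, 0.529, -0.469, 0.528]
wrist_force: [-0.0, 0.7, -0.7]
width: 0.5
row [0.0863 0.0201 0.003 ] [ 0.37 -0.11 -0.04] | now [521.7  11.  291.3] clk 1.85 F [-0.   0.7 -0.7] w 0.5
297.3186396354542 253.23429962353234 191.07549893822866 [[0.116, 0.961, 0.251, 589.514], [-0.993, 0.113, 0.028, 17.829], [-0.002, -0.253, 0.967, 384.413], [0.0, 0.0, 0.0, 1.0]]
```

View pics/w1.png

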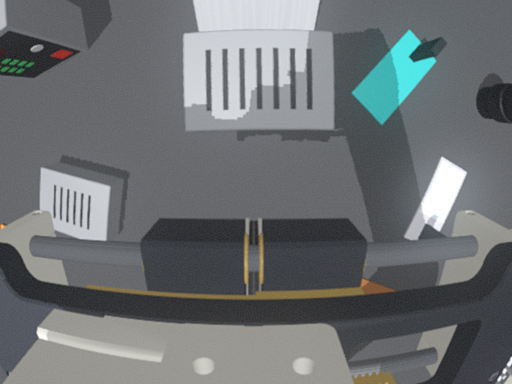

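The wrist view shows the target controller's top straight ahead. Its front edge runs from (186,131) to (334,129) and it is square to the tool. I'll check the yaw from those points, then lower.

```bash
cat >> h.py <<'E'
def wonz(c,u,v,z):
    x,y=(u-c["cx"])/c["fx"],(v-c["cy"])/c["fy"];r=np.hypot(x,y)
    d=np.array([np.sin(r)*x/r,-np.sin(r)*y/r,-np.cos(r)]);T=c["world_from_camera"];d=T[:3,:3]@d;return T[:3,3]+d*(z-T[2,3])/d[2]
E
python3 - <<'E'
from h import *
c=camera("wrist")
p=[wonz(c,*q,170) for q in [(186,131),(334,129),(183,34),(333,32)]]
print(np.round(p,1)); 
for i in(0,2):
    d=p[i]-p[i+1];print(np.degrees(np.arctan2(-d[0],d[1])))
a,b=fr();print([(q@a,q@b) for q in p])
E
python3 -m crank '[[0.02,0.005,0.001,0,0,0,0],[0.04,0.01,0.002,0,0,0,0],[0.06,0.015,0.003,0.2,0,0,0],[0.08,0.02,0.003,0.4,0,0,0],[0.086,0.02,0.003,0.4,0,0,0],[0.086,0.02,0.003,0.4,0,0,0]]'; python3 -c "
from h import *
tgt(ab(568,-49,205),6.3)"
```

```text
[[572.6  62.8 170. ]
 [586.6 -44.5 170. ]
 [644.6  73.1 170. ]
 [659.3 -35.3 170. ]]
7.479520633925453
7.688511184917287
[(np.float64(575.9865377535167), np.float64(-0.44851934798497495)), (np.float64(578.2134811046557), np.float64(-108.6080767231631)), (np.float64(648.7463151369377), np.float64(1.892105288377123)), (np.float64(651.3964295964096), np.float64(-107.44129396731516))]
clock: 2.55
ee_pos: [540.4, 4.8, 204.5]
tcp_rot: [0.473, 0.525, -0.475, 0.524]
wrist_force: [0.6, 0.4, 0.4]
width: 0.4
row [-0.0006  0.0303 -0.0058] [-0.5   0.02  0.14] | now [540.4   4.8 204.5] clk 2.55 F [0.6 0.4 0.4] w 0.4
```

```bash
python3 -m crank '[[0,0.001,0,0,0,0,0],[0,0.002,0,0,0,0,0]]'
python3 - <<'E'
from h import *
tgt(ab(560,-51,205),6.8)
s=sense();a,b=fr(6.8);print(s["ee_pos"]@a,s["ee_pos"]@b)
c=camera("top")
crop("top","t2",225,90,325,190,6,c)
E
```

```text
clock: 2.75
ee_pos: [543.9, 6.3, 206.4]
tcp_rot: [0.474, 0.524, -0.473, 0.526]
wrist_force: [-0.1, 0.4, 1.0]
width: 0.7
row [ 0.0014  0.0186 -0.0025] [-0.91  0.04 -0.1 ] | now [543.9   6.3 206.4] clk 2.75 F [-0.1  0.4  1. ] w 0.7
540.8698094576398 -58.114663115774995
```

View pics/t2.png

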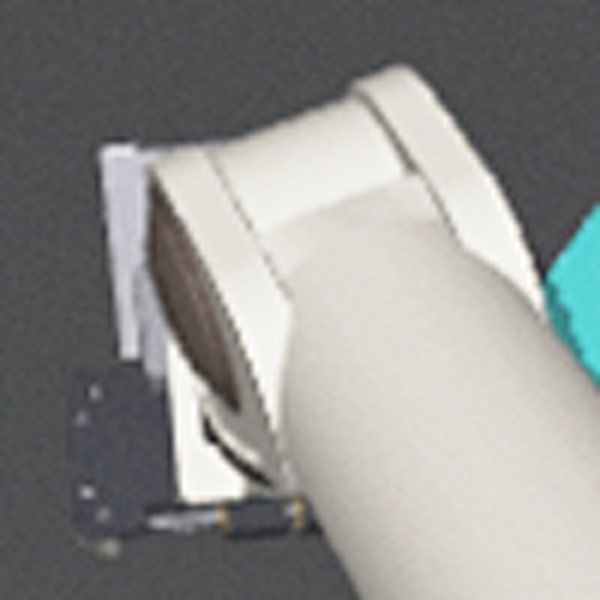

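The gripper hides the box, and what shows of the backrest hasn't moved. The tool is on the controller's centre line, so I'll push slowly.

```bash
python3 -m crank '[[0,0.006,0,-0.3,0,0,0],[0,0.012,0,-0.6,0,0,0],[0,0.018,0,-0.6,0,0,0],[0,0.023,0,-0.6,0,0,0],[0,0.028,0,-0.6,0,0,0],[0,0.032,0,-0.6,0,0,0],[0,0.036,0,-0.6,0,0,0],[0,0.04,0,-0.6,0,0,0]]'; python3 -c "
from h import *
s=sense();print(s['ee_pos'],s['wrist_force']);a,b=fr(7);d=s['ee_pos']-[616.5,16.4,0];print(d@a,d@b)"
```

```text
clock: 3.6
ee_pos: [583.2, 10.9, 205.2]
tcp_rot: [0.471, 0.528, -0.471, 0.528]
wrist_force: [-2.7, -0.3, 2.7]
width: 0.3
[583.23552261  10.94159959 205.17698339] [-2.65861962 -0.32579581  2.67802981]
-33.6817406910211 -1.3637943046369392
```

```bash
python3 -m crank '[[0,0.004,0,0,0,0,0],[0,0.008,0,0,0,0,0],[0,0.012,0,0,0,0,0],[0,0.016,0,0,0,0,0],[0,0.02,0,0,0,0,0],[0,0.02,0,0,0,0,0]]'; python3 -c "
from h import *
s=sense();print(s['ee_pos'],s['wrist_force']);a,b=fr(7);d=s['ee_pos']-[616.5,16.4,0];print(d@a,d@b)
c=camera('scene');crop('scene','s2',240,110,400,260,5,c)"
```

```text
clock: 4.2
ee_pos: [603.9, 13.2, 205.2]
tcp_rot: [0.471, 0.527, -0.47, 0.528]
wrist_force: [-0.9, 0.1, -0.3]
width: 0.5
[603.93538241  13.18876385 205.22954394] [-0.86776164  0.111427   -0.31221302]
-12.86231407884806 -1.656058389680156
```

View pics/s2.png

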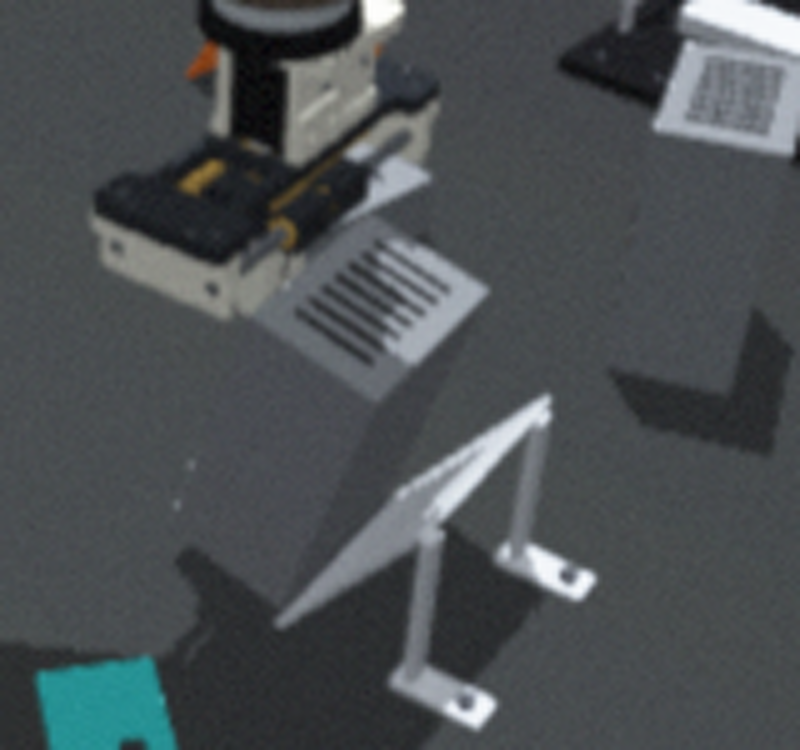

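The scene crop shows the controller tilted about 15°, pivoting at the backrest's foot (285,620 in the crop). I'll keep pushing.

```bash
python3 -m crank '[[0,0.004,0,0,0,0,0],[0,0.008,0,0,0,0,0],[0,0.012,0,0,0,0,0],[0,0.015,0,0,0,0,0],[0,0.018,0,0,0,0,0],[0,0.021,0,0,0,0,0],[0,0.024,0,0,0,0,0],[0,0.027,0,0,0,0,0]]';  python3 -m crank '[[0,0.002,0,0,0,0,0],[0,0.004,0,0,0,0,0],[0,0.006,0,0,0,0,0],[0,0.006,0,0,0,0,0],[0,0.006,0,0,0,0,0]]'; python3 -c "
from h import *
s=sense();print(s['ee_pos'],s['wrist_force']);a,b=fr(7);d=s['ee_pos']-[616.5,16.4,0];print(d@a,d@b)
c=camera('scene');crop('scene','s3',240,110,400,260,5,c)"
```

```text
clock: 5.05
ee_pos: [630.2, 16.2, 205.2]
tcp_rot: [0.471, 0.528, -0.471, 0.528]
wrist_force: [0.1, 0.8, -0.6]
width: 0.4
clock: 5.55
ee_pos: [635.8, 16.9, 205.2]
tcp_rot: [0.471, 0.528, -0.471, 0.528]
wrist_force: [0.3, -0.3, 0.3]
width: 0.4
[635.82876509  16.91736461 205.22469586] [ 0.2832718  -0.27282365  0.27320986]
19.24774229468 -1.8420756579647577
```

View pics/s3.png

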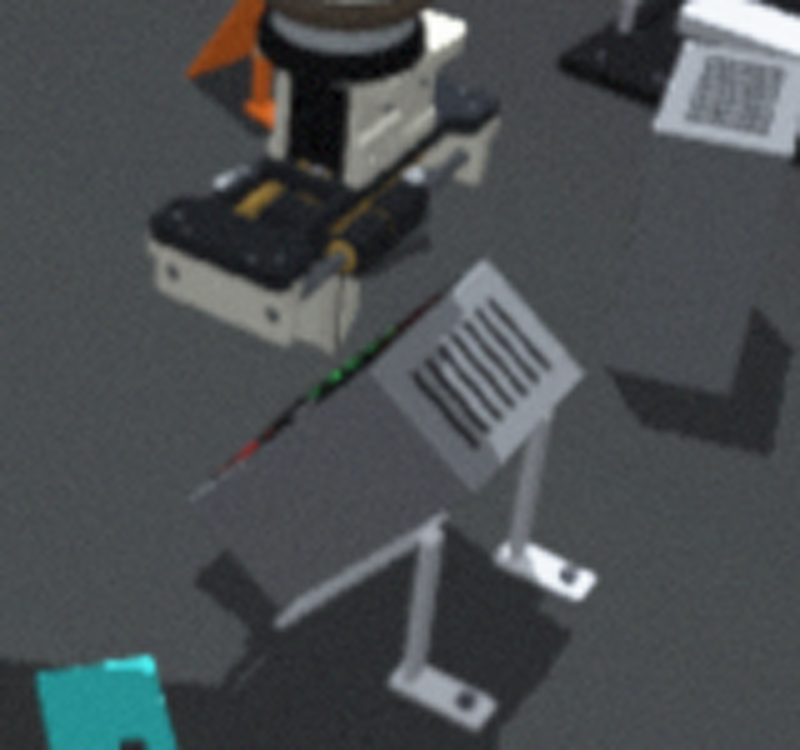

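The controller now lies on the backrest and the force reads zero. I'll retreat and go above the mirror with the gripper open.

```bash
python3 -m crank '[[0,-0.04,0,0,0,0,0],[0,-0.08,0,0,0,0,0],[-0.02,-0.12,0,0,0,0,0],[-0.02,-0.14,0,0,0,0,1]]'
python3 - <<'E'
from h import *
tgt([458,-262,215],-15.1)
c=camera("top");crop("top","t3",225,90,385,220,5,c)
E
```

```text
clock: 6.0
ee_pos: [494.4, 0.8, 226.3]
tcp_rot: [0.47, 0.527, -0.471, 0.528]
wrist_force: [0.7, 0.7, 0.5]
width: 4.7
row [ 0.0117 -0.0661  0.2569] [ 2.164e+01  1.000e-01 -1.000e-02] | now [494.4   0.8 226.3] clk 6.0 F [0.7 0.7 0.5] w 4.7
```

```bash
python3 -m crank '[[0,-0.01,0.04,3,0,0,1],[0,-0.02,0.08,6,0,0,1],[0,-0.03,0.12,9,0,0,1],[0.01,-0.04,0.16,13,0,0,1],[0.01,-0.05,0.2,17,0,0,1],[0.012,-0.066,0.24,20,0,0,1],[0.012,-0.066,0.257,21.6,0,0,1],[0.012,-0.066,0.257,21.6,0,0,1]]'
python3 - <<'E'
from h import *
tgt([458,-262,150],-15.1)
c=camera("wrist");cv2.imwrite("pics/w2.png",c["color"][:,:,::-1])
c=camera("top");crop("top","t3",225,90,385,220,5,c)
E
```

```text
clock: 6.85
ee_pos: [460.1, -265.3, 213.1]
tcp_rot: [-0.562, -0.428, 0.563, -0.429]
wrist_force: [1.0, 0.0, 0.0]
width: 71.8
row [ 0.0631 -0.003  -0.0027] [-0.32  0.05 -0.04] | now [ 460.1 -265.3  213.1] clk 6.85 F [1. 0. 0.] w 71.8
```

View pics/w2.png

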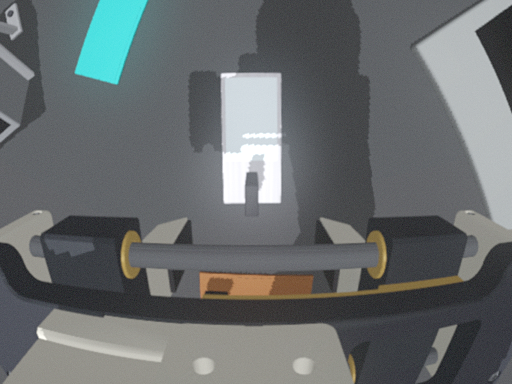

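View pics/t3.png

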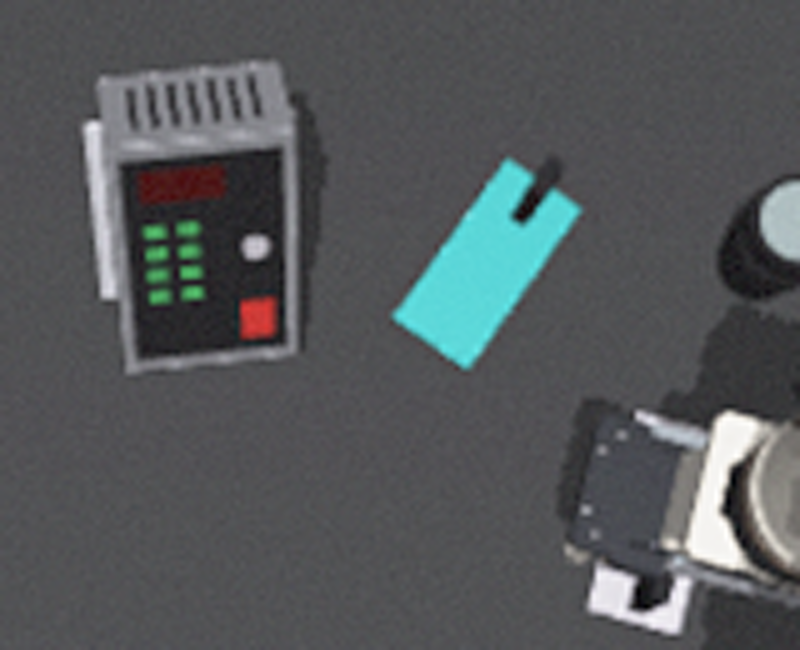

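The wrist view shows the white mirror square ahead, corners (222,73), (281,73), (282,203) and (223,203), with the grip at about (251,190). The top crop shows the controller leaning, its raised front edge running from (127,373) to (298,355). Now I'll compute both.

Run:
```python
from h import *
c=camera("top")
def P(x,y,z): return onz(c,(x+.5)/5-.5+225,(y+.5)/5-.5+90,z)
l,r=P(127,373,43),P(298,355,43);d=l-r
print("edge",l,r,(l+r)/2,np.linalg.norm(d),"yaw",np.degrees(np.arctan2(-d[0],d[1])))
l,r=P(99,80,139+0),P(280,62,139);print((l+r)/2)
l,r=P(117,152,182),P(296,135,182);d=l-r;print("topfront",(l+r)/2,np.linalg.norm(d),"yaw",np.degrees(np.arctan2(-d[0],d[1])))
w=camera("wrist")
p=[wonz(w,*q,4) for q in [(221.5,73),(281,73),(282.5,203),(223,203)]]
f=(p[0]+p[1])/2;e=(p[2]+p[3])/2;d=f-e;print(np.round(p,1),np.linalg.norm(d),np.degrees(np.arctan2(d[1],d[0])),"orig",e+d*20/135)
```

```text
edge [587.65381995  71.24168142  43.        ] [601.24405263 -37.30397495  43.        ] [594.44893629  16.96885323  43.        ] 109.39311652107742 yaw 7.136463416473942
[750.45147187  35.28867327 139.        ]
topfront [689.36857489  25.41864527 182.        ] 102.59094499324152 yaw 6.68888083138741
[[ 577.2 -258.6    4. ]
 [ 561.7 -316.3    4. ]
 [ 429.9 -284.7    4. ]
 [ 446.2 -223.3    4. ]] 135.63427279891005 -14.27841371418806 orig [ 457.50917712 -258.94451144    4.        ]
```

```bash
python3 -c "
from h import *
tgt([457.7,-260.5,88],-14.7)"
python3 -m crank '[[0.03,-0.001,-0.001,0,0,0,1],[0.06,-0.002,-0.003,0,0,0,1],[0.09,-0.003,-0.004,0,0,0,1],[0.11,-0.003,-0.004,0,0,0,1],[0.125,-0.003,-0.004,-0.4,0,0,1],[0.125,-0.003,-0.004,-0.4,0,0,1]]'; python3 -c "
from h import *
tgt([457.7,-260.5,88],-14.7)"
```

```text
row [ 0.1253 -0.0031  0.0018] [-0.18 -0.06 -0.  ] | now [ 461.1 -259.7  213.3] clk 7.05 F [ 0.2 -0.6 -0.2] w 88.1
clock: 7.65
ee_pos: [457.9, -255.3, 86.6]
tcp_rot: [-0.559, -0.434, 0.559, -0.432]
wrist_force: [-0.5, -0.5, 0.6]
width: 91.7
row [-0.0014  0.0011  0.0051] [ 0.18 -0.09  0.18] | now [ 457.9 -255.3   86.6] clk 7.65 F [-0.5 -0.5  0.6] w 91.7
```

```bash
python3 -m crank '[[0,0.001,0.005,0,0,0,1],[0,0.001,0.005,0,0,0,1],[0,0.001,0.005,0,0,0,1]]'; python3 -m crank '[[0,0,0,0,0,0,0],[0,0,0,0,0,0,0],[0,0,0,0,0,0,0],[0,0,0,0,0,0,0],[0,0,0,0,0,0,0],[0,0,0,0,0,0,0],[0,0,0,0,0,0,0],[0,0,0,0,0,0,0]]' 30;  python3 -c "
from h import *
tgt([457.7,-260.5,88],-14.7)"
```

```text
clock: 7.95
ee_pos: [459.0, -263.1, 89.4]
tcp_rot: [0.56, 0.431, -0.56, 0.433]
wrist_force: [0.8, 0.1, -0.1]
width: 91.6
clock: 8.75
ee_pos: [458.2, -262.3, 88.2]
tcp_rot: [0.56, 0.432, -0.56, 0.432]
wrist_force: [0.1, 0.8, -0.2]
width: 32.1
row [ 0.0002 -0.001  -0.0016] [ 0.02 -0.    0.  ] | now [ 458.2 -262.3   88.2] clk 8.75 F [ 0.1  0.8 -0.2] w 32.1
```

```bash
python3 -m crank '[[0,0,0,0,0,0,0],[0,0,0,0,0,0,0],[0,0,0,0,0,0,0],[0,0,0,0,0,0,0],[0,0,0,0,0,0,0],[0,0,0,0,0,0,0]]' 40;  python3 -m crank '[[-0.01,0,0,0,0,0,0],[-0.02,0,0,0,0,0,0],[-0.03,0,0,0,0,0,0],[-0.03,0,0,0,0,0,0]]'; python3 -c "
from h import *
a,b=fr(6.9);e=np.array([594.4,17,0]);print(e-195*a+[0,0,118])
tgt(e-195*a+[0,0,118],6.9)"
```

```text
clock: 9.35
ee_pos: [458.2, -262.4, 88.2]
tcp_rot: [-0.56, -0.432, 0.56, -0.432]
wrist_force: [-0.1, -0.1, 0.2]
width: 11.9
clock: 9.75
ee_pos: [459.4, -262.8, 120.2]
tcp_rot: [0.56, 0.431, -0.559, 0.433]
wrist_force: [0.9, 0.4, -1.6]
width: 11.8
[400.81231832  -6.42668357 118.        ]
row [ 0.0016 -0.1217 -0.2332] [-21.58   0.09  -0.18] | now [ 459.4 -262.8  120.2] clk 9.75 F [ 0.9  0.4 -1.6] w 11.8
```

```bash
python3 -c "
from h import *
a,b=fr(6.9);e=np.array([594.4,17,0])
tgt(e-170*a+[0,0,118],6.9)"
python3 -m crank '[[0,-0.01,-0.03,-2,0,0,0],[0,-0.025,-0.06,-5,0,0,0],[0,-0.04,-0.09,-8,0,0,0],[0,-0.055,-0.12,-11,0,0,0],[0,-0.07,-0.15,-14,0,0,0],[0,-0.085,-0.18,-17,0,0,0],[0,-0.095,-0.21,-20,0,0,0],[0,-0.097,-0.234,-21.6,0,0,0]]'
python3 -m crank '[[0,0,0,0,0,0,0],[0,0,0,0,0,0,0]]'
python3 -c "
from h import *
a,b=fr(6.9);e=np.array([594.4,17,0])
tgt(e-170*a+[0,0,118],6.9)"
```

```text
row [ 0.0017 -0.0984 -0.2424] [-21.58   0.09  -0.18] | now [ 459.4 -262.8  120.2] clk 9.75 F [ 0.9  0.4 -1.6] w 11.8
clock: 10.55
ee_pos: [422.5, -9.6, 118.4]
tcp_rot: [0.468, 0.53, -0.468, 0.53]
wrist_force: [0.3, -0.7, -1.9]
width: 11.8
clock: 10.75
ee_pos: [423.8, -11.1, 118.4]
tcp_rot: [0.469, 0.529, -0.469, 0.53]
wrist_force: [0.6, 0.0, -2.0]
width: 12.1
row [ 0.0004  0.0027 -0.0074] [ 0.09  0.02 -0.02] | now [423.8 -11.1 118.4] clk 10.75 F [ 0.6  0.  -2. ] w 12.1
```

```bash
python3 -m crank '[[0.01,0.001,-0.004,0,0,0,0],[0.02,0.002,-0.007,0,0,0,0],[0.026,0.003,-0.007,0,0,0,0],[0.029,0.003,-0.007,0,0,0,0],[0.029,0.003,-0.007,0,0,0,0],[0.029,0.003,-0.007,0,0,0,0]]'
python3 - <<'E'
from h import *
a,b=fr(6.9);e=np.array([594.4,17,0])
tgt(e-170*a+[0,0,89],6.9)
c=camera("wrist");cv2.imwrite("pics/w3.png",c["color"][:,:,::-1])
c=camera("top");crop("top","t4",225,90,345,215,5,c)
E
```

```text
clock: 11.35
ee_pos: [425.8, -4.2, 89.2]
tcp_rot: [0.469, 0.529, -0.469, 0.529]
wrist_force: [-0.2, -0.1, -2.3]
width: 11.4
row [ 0.0002 -0.0001 -0.0008] [ 0.   -0.    0.01] | now [425.8  -4.2  89.2] clk 11.35 F [-0.2 -0.1 -2.3] w 11.4
```

View pics/w3.png

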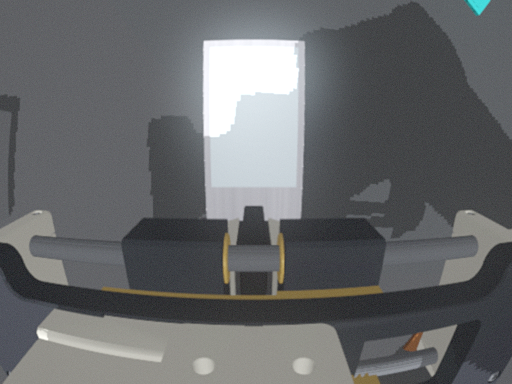

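The wrist view shows the blade straight in the grip, with its tip edge running from (204,41) to (304,41). I'll compute the tip position against the raised edge.

Run:
```python
from h import *
w=camera("wrist");p=[wonz(w,*q,5) for q in [(204,41),(304.5,41),(303,186+30),(206,186+30)]]
a,b=fr(6.9);e=np.array([594.4,17,0])
print(np.round(p,1)); m=(p[0]+p[1])/2; d=p[0]-p[1];print("yaw",np.degrees(np.arctan2(-d[0],d[1])),"tip rel edge",(m-e)@a,(m-e)@b, "side yaw",[np.degrees(np.arctan2(*(x[1::-1]))) for x in (p[0]-p[3],p[1]-p[2])])
c=camera("top");g=c["color"].astype(int).min(2)
m=(g>130).astype(np.uint8);n,l,s,ce=cv2.connectedComponentsWithStats(m)
for i in range(1,n):
    if 225<ce[i][0]<345 and 90<ce[i][1]<260 and s[i][4]>50:print(s[i],ce[i])
```

```text
[[535.8  37.7   5. ]
 [543.1 -21.8   5. ]
 [435.1 -36.1   5. ]
 [427.6  25.4   5. ]]
yaw 6.996326602156518 tip rel edge -55.66669274737195 -2.37198552925061 side yaw [np.float64(6.4954003846392485), np.float64(7.5707676419580485)]
[242 103  42  47 444] [257.09009009 119.34684685]
[ 253  173  114  116 5017] [304.55870042 225.23061591]
[254 212  15  14  85] [260.50588235 220.55294118]
```

View pics/t4.png

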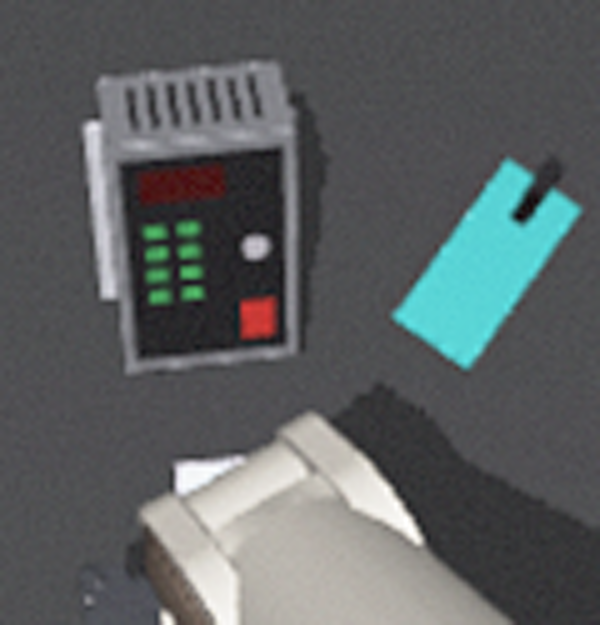

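```bash
python3 - <<'E'
from h import *
c=camera("top");P=onz(c,(175.5)/5-.5+225,(463.5)/5-.5+90,4);a,b=fr(6.9);e=np.array([594.4,17,0]);print(P,(P-e)@a,(P-e)@b)
E
python3 -m crank '[[0.001,0.01,0,0,0,0,0],[0.001,0.02,0,0,0,0,0],[0.001,0.03,0,0,0,0,0],[0.001,0.04,0,0,0,0,0],[0.001,0.048,0,0,0,0,0],[0.001,0.055,0,0,0,0,0],[0.001,0.06,0,0,0,0,0],[0.001,0.06,0,0,0,0,0]]'
python3 -c "
from h import *
a,b=fr(6.9);e=np.array([594.4,17,0])
tgt(e-75*a+[0,0,88.5],6.9)"
```

```text
[537.39527388  39.68025782   4.        ] -53.867125896431475 29.364360066651653
clock: 12.4
ee_pos: [486.1, 3.4, 88.3]
tcp_rot: [0.469, 0.529, -0.469, 0.529]
wrist_force: [-0.4, 0.7, -1.9]
width: 11.6
row [-0.0002  0.0342 -0.0005] [ 0.03 -0.01 -0.03] | now [486.1   3.4  88.3] clk 12.4 F [-0.4  0.7 -1.9] w 11.6
```

```bash
python3 -m crank '[[0,0.007,0,0,0,0,0],[0,0.014,0,0,0,0,0],[0,0.021,0,0,0,0,0],[0,0.027,0,0,0,0,0],[0,0.032,0,0,0,0,0],[0,0.035,0,0,0,0,0],[0,0.035,0,0,0,0,0],[0,0.035,0,0,0,0,0]]'
python3 - <<'E'
from h import *
a,b=fr(6.9);e=np.array([594.4,17,0])
tgt(e-75*a+[0,0,88.5],6.9)
s=sense();print((s["ee_pos"]-e)@a+115,(s["ee_pos"]-e)@b)
E
```

```text
clock: 13.2
ee_pos: [520.3, 7.4, 88.2]
tcp_rot: [0.469, 0.529, -0.469, 0.529]
wrist_force: [-1.2, -0.2, 3.0]
width: 12.0
row [-0.0003 -0.0003 -0.0006] [ 0.02 -0.   -0.  ] | now [520.3   7.4  88.2] clk 13.2 F [-1.2 -0.2  3. ] w 12.0
40.25424641840361 -0.5784315541915916
```

```bash
python3 -m crank '[[0,0,0,0,0,0,0.3],[0,0,0,0,0,0,0.5],[0,0,0,0,0,0,0.6],[0,0,0,0,0,0,0.6],[0,0,0,0,0,0,0.6]]'
python3 -m crank '[[-0.03,0,0,0,0,0,0.6],[-0.06,0,0,0,0,0,0.6],[-0.1,0,0,0,0,0,0.6],[-0.14,-0.02,0.03,0,0,0,0.6],[-0.15,-0.04,0.07,0,0,0,0.6],[-0.15,-0.06,0.12,0,0,0,0.6],[-0.15,-0.07,0.17,0,0,0,0.6],[-0.15,-0.07,0.22,0,0,0,0.6]]'
python3 -m crank '[[0,0,0.05,0,0,0,0.6],[0,0,0.1,0,0,0,0.6],[0,0,0.15,0,0,0,0.6],[0,0,0.15,0,0,0,0.6]]'
python3 - <<'E'
from h import *
c=camera("top");crop("top","t5",225,90,345,215,5,c)
c=camera("scene");crop("scene","s5",200,130,400,280,4,c)
E
```

```text
clock: 13.7
ee_pos: [520.3, 7.4, 88.3]
tcp_rot: [0.469, 0.529, -0.469, 0.529]
wrist_force: [-0.2, -0.3, -0.1]
width: 46.9
clock: 14.5
ee_pos: [475.1, -216.9, 238.8]
tcp_rot: [0.468, 0.529, -0.469, 0.529]
wrist_force: [0.9, 0.3, 0.6]
width: 55.2
clock: 14.9
ee_pos: [492.6, -373.0, 237.5]
tcp_rot: [0.471, 0.526, -0.473, 0.528]
wrist_force: [-1.1, 0.2, -0.4]
width: 55.0
```

View pics/t5.png

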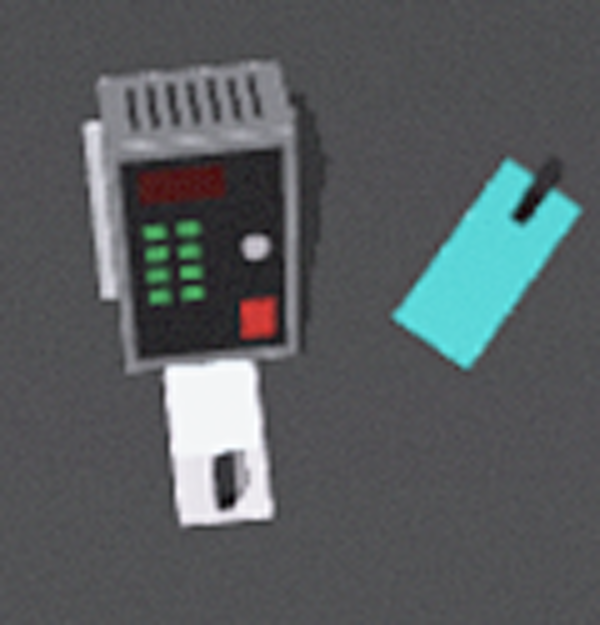

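The top crop shows the blade entering under the front edge, centred, with its rear edge running from (181,526) to (272,517). I'll measure the insertion from the rear edge.

Run:
```python
from h import *
c=camera("top")
def P(x,y,z): return onz(c,(x+.5)/5-.5+225,(y+.5)/5-.5+90,z)
rl,rr,fl,fr_=P(181,526,4),P(272,517,4),P(165,372,4),P(258,362,4)
a,b=fr(6.9);e=np.array([594.4,17,0]);m=(rl+rr)/2
print("rear",m,"insert",(m-e)@a+135,"lat",(m-e)@b,"yaws",[np.degrees(np.arctan2(*(d[1::-1]))) for d in (fl-rl,fr_-rr)],np.degrees(np.arctan2(-(rl-rr)[0],(rl-rr)[1])))
g=c["color"].astype(int).min(2)[185:200,255:285]
m=(c["color"].astype(int).min(2)>150).astype(np.uint8);n,l,s,ce=cv2.connectedComponentsWithStats(m)
for i in range(1,n):
    if 250<ce[i][0]<290 and 160<ce[i][1]<210 and s[i][4]>100: 
        r=cv2.minAreaRect(np.argwhere(l==i)[:,::-1].astype(np.float32));B=cv2.boxPoints(r);print([onz(c,*p,4)[:2].round(1) for p in B])
```

```text
rear [499.38513415   5.69170331   4.        ] insert 39.31475131399519 lat 0.18839105763385144 yaws [np.float64(6.711703843360513), np.float64(5.5131184279075205)] 6.65947657415643
[array([601.3,  49.6]), array([609.5, -12.4]), array([503.3, -24.8]), array([495.4,  36.3])]
```

Insertion comes out at about 39–40 mm, with a lateral offset under 1 mm and the yaw agreeing to within about 1°. I'll do one scene check, then hand in.

```bash
python3 -c "
from workcell import close_job;print(close_job())"
```

```text
the job is handed in; nothing more can be done
None
```

I pushed the controller over with the closed fingers until it fell back onto the backrest and stayed there. I then carried the steel mirror round, set it flat on the bench and slid it in under the raised edge. After releasing it I moved the arm clear and handed the job in at about 15 s; nothing else was touched.

- **Mirror:** The last top view put about 39 mm of blade under the edge. The arm's own position reading before release gave 40 mm. The blade is within 1 mm of the centre of the front edge.
- **Squareness:** The mirror's yaw measured 5.5–6.7° against 6.7–7.1° for the controller. That scatter is measuring error of about 1°, so I took it as square.
- **Controller:** It stayed leaning, and looked the same in the top view before and after the mirror went in. The wrist force peaked at about 4 N in the readings I took.

**Disagreements and gaps:** The arm's position reading jumped by 5–8 mm a few times just after moves, and I waited for it to settle. I could not view the final scene-camera picture because the 12-picture limit was reached, so the last check was from the top camera only.

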